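# Put away a stock basket and scan its shelf label

## Robot

A 7-joint arm with a two-finger parallel gripper is mounted at the origin on a cart in front of the work surface, level with it; the furniture and walls round the work are solid. World frame = base frame: x ahead of the robot, y to its left, z up, the work surface at z = 0. Lengths are in m, angles in rad, forces in N, time in s.
With the tool pointing down it reaches from about 0.4 to 0.85 m from the base axis. Payload 4.5 kg.
Tool frame: the origin (TCP) lies at the very end of the fingers, on their centre line; the grasp point (between the pads) lies 19 mm behind it (grip_point_offset is the distance from the TCP to the grasp point, in m); z points along the fingers, y is the line along which they close (so a half turn about z gives the same grasp; the last joint's range is limited). The gripper opens to 88 mm and grips with 3 to 60 N. Pads are 18 mm wide; open, the fingers measure 123 mm over their backs; the gripper's body (75 mm by 187 mm) begins 45 mm behind the grasp point.
Start: joints at [-1.109, 0.689, -0.195, 1.565, 0.157, 0.902, -0.215], TCP at [0.259, 0.569, 0.239] pointing down, gripper open.
Joint ranges: [-3.01, 3.01], [-0.46, 2.08], [-1.47, 1.51], [0.13, 2.56], [-1, 4.14], [0.04, 2.09], [-2.66, 2.66]. Speed limits (rad/s): [2.57, 2.57, 3.14, 3.14, 3.14, 3.14, 3.14].

## Interface

Orientations are given as a unit quaternion [x, y, z, w].
In Python, from plant import get_state, snapshot, camera_params, finish_job, grip_point_offset gives the robot as it stands.
- The arm moves only by the tool run_rows, called after "Request:" by a JSON object that holds its "name" and its "arguments", one argument or row to a line. Schema: {"type":"object","properties":{"moves":{"type":"array","items":{"type":"array","items":{"type":"array","items":{"type":"number"},"minItems":7,"maxItems":7},"minItems":1,"maxItems":10},"minItems":1,"maxItems":1},"clamp_n":{"type":"number"},"only":{"type":"string"},"quiet":{"type":"boolean"},"lines":{"type":"string"}},"required":["moves"],"additionalProperties":false}. moves is a list that holds a single list of rows (three levels of brackets), with 1 to 10 rows, each of 7 numbers: the opening from 0.0 (shut) to 1.0 (fully open), then dx, dy, dz in parts of the range, where 1.0 means 100 cm, then a rotation vector rx, ry, rz in fractions of the full range, 1 being 2 rad; each row is the pose to reach, as a shift and turn from the pose commanded when the call began, along the tool's axes at that moment; what a row does not reach only later rows make up. A row lasts 1/10 s, in which the tool goes at most 0.05 m and 0.15 rad, less where a joint would pass 70% of its speed; a pose out of reach is approached as far as the arm can. The fingers move at their own pace and stop on an object; clamp_n is the grip in N (left out, the last holds). Time passes only in rows, so rows that do not move let the fingers close. The tool returns the time, the measured TCP pose, the force, the opening and the grip force at its end. only (a regular expression) keeps the lines of the reply that match it, lines (a string "A,B") keeps lines A to B, and quiet returns only ok. A shift or turn number past 1, either way, is cut back to 1. Input that does not fit is refused with a message, and nothing moves.
- get_state(): the state, without advancing time (a new reading comes with each control period).
- snapshot(name): name is "side" or "top"; returns (picture, depth): 400x640x3 uint8, red, green, blue; 400x640 float32, m along the optical axis (not along the pixel's ray), 0 where there is no reading.
- camera_params(name): a dict with "fx", "fy", "cx", "cy" (pixels), "k1" (the pictures are not rectified: a ray, as slopes to the right and down, at radius r is drawn at 1 + k1 r^2 times it, then the intrinsics apply), "rvec" (rotation vector, rad) and "tvec" (3), from world to camera coordinates, as OpenCV has them. Camera axes: x right, y down, z forward; pixel columns grow to the right and rows downward; lengths in m; the calibration is good to about 2 mm. A picture is of the moment at which its call begins. camera_params takes no time and is no camera call.
- finish_job(): hands the job in; it is judged then, once.
The state is a dict: "clock": time; "q": joint angles; "qd": joint speeds; "joint_torque": joint torques, N m; "tool_pos": TCP position; "eef_rot": TCP orientation; "contact_force": force on the tool from outside, world axes, zero at the start; "moment": the same for the moment, N m; "opening": opening from 0.0 (shut) to 1.0 (fully open); "finger_force": force on a finger pad.
Only numpy, scipy, OpenCV 4.12 (cv2) and the standard library are available. Lean on these libraries where they do the work, as an engineer would, in place of code of your own. Each camera call takes 0.05 s, during which the arm holds its last target. There are 200 camera calls.

## Task

Book the stock basket in: hang the white wire basket, carton still in it, by its arched handle over both prongs of the twin-prong hook and let go of it. Then draw the pistol-grip code scanner out of its holster, turn it and aim it squarely at the middle of the code label on the front edge of the hook stand, its nose about 10 cm from the label. Finish while still holding the scanner there, in the air and still; leave the other things on the desk alone.

Things in the scene. Friction and masses are not known exactly. Their poses are not given: they have to be found in the camera images.
- basket: white wire basket, 128 (y) x 84 (x) x 50 mm, walls solid to touch, 0.16 kg, alike after a half turn. A stiff 8 mm steel arch fixed to its short ends stands over its middle; the arch's straight top bar runs along y from -50 to +50 mm, centre 130 mm above the underside; its middle 40 mm has a black sleeve 11 mm thick to grip from above. Origin: centre of underside, z up
- basket_bar (a point): centre of the black sleeve on the basket handle's top bar; axes as the basket's (the bar runs along y)
- carton: small plain white carton, 56 x 85 x 29 mm, 0.06 kg, lying loose on the basket's floor (3 mm thick). Origin: centre of its underside
- stand: fixed hook stand: base plate 190 (x) x 150 (y) x 8 mm, upright grey panel 118 mm wide, 210 mm high, front face at x = +70 mm, stiffeners behind it to x = +93 mm, 195 mm high. It faces its own -x; the twin-prong hook (hook_rest) sticks out of the panel, the label sits on the base's front edge. Origin: centre of the underside, z up
- hook_rest (a point): point midway between the two prongs where the centre of the basket's bar should lie, bar along y; axes as the stand's, 204 mm above its underside. Prongs: level 8 mm steel rods at y = -35 and +35 mm, tops 4 mm below this point, from the panel (75 mm behind, +x) to 33 mm in front (-x), then bent up to tips 47 mm in front and 14 mm above it
- label: white 62 x 36 mm label with a 28 mm square black code, in a grey sloped holder on the stand's front edge below the hook; fixed to the stand at x = -78, y = 0, z = 34 mm. Origin: centre of the face and code. z is the face's outward normal, leaning 50 degrees from vertical to the stand's front; y is the stand's y
- holster: fixed black scanner holster: foot 92 x 92 x 10 mm, upright open cup, inside 42.5 (x) x 48.5 mm (y), walls 4 mm, floor at z = 17 mm, rim at z = 70 mm. The scanner stands in it nose down with 2 mm play each side and comes out straight up. Origin: centre of the underside, z up
- scanner: pistol-grip code scanner, 0.17 kg, nose down in its holster. Grey head 36 (x) x 42 (y) x 118 mm long, black nose bumper 38.5 x 44.5 mm. Origin: window in the nose; z to the tail: it looks along -z. Grip the tail's flat sides y = +-21 mm at z = 80 to 112 mm (holster rim at z = 53). Black handle, 26 mm wide, leaves to +x at z = 88 mm, rising 12 degrees, with a yellow trigger
- scanner_butt (a point): end of the scanner's handle, at (105, 0, 108) mm in the scanner's frame
- clear_tub: bystander: round whitish plastic tub, narrower at the foot, 115 mm wide, 70 mm high; origin centre of the underside
- c_clamp: bystander: red C-clamp lying flat, 88 x 147 x 21 mm; origin centre of the underside
- marker: bystander: white marker pen with green cap, 135 mm long (its y), 16 mm thick, near the desk's front edge; origin centre of the underside
- pack_a: bystander: small plain brown cardboard carton lying flat, 66 x 105 x 35 mm; origin centre of the underside

How it is judged:
By the outcome, as a careful person would: the job done as asked, in the order asked, and still so for the second after the job is handed in, while the arm keeps its last pose, push and grip.
It also fails if it takes over 58 s, if anything falls off the work surface, if the arm or the gripper's body presses on something with over 40 N, if the wrist force passes 120 N, or if a joint passes its speed limit or range.

## Working session

There is one attempt and no reset: what is moved stays moved. The work goes in short steps, Python scripts to look and compute and a tool call to move; the robot and the scene stay as the last step left them, time stands still between calls to the robot, and variables do not carry over. Pictures are saved under pics/ and viewed, at most 10 in all, crops included, and the job is handed in when it is done.

```bash
ls; mkdir -p pics; cat > h.py <<'E'
import numpy as np, cv2
from scipy.spatial.transform import Rotation as R
from plant import get_state, snapshot, camera_params, finish_job, grip_point_offset
def cam(n):
    p=camera_params(n); K=np.array([[p['fx'],0,p['cx']],[0,p['fy'],p['cy']],[0,0,1.]])
    return p,K,R.from_rotvec(np.ravel(p['rvec'])).as_matrix(),np.ravel(p['tvec'])
def rays(n,uv):
    p,K,Rm,t=cam(n); uv=np.asarray(uv,float).reshape(-1,1,2)
    s=cv2.undistortPoints(uv,K,np.array([p['k1'],0,0,0.])).reshape(-1,2)
    return -Rm.T@t,np.c_[s,np.ones(len(s))]@Rm   # origin, dirs (depth-scaled)
def onplane(n,uv,z):
    o,d=rays(n,uv); return o+d*((z-o[2])/d[:,2])[:,None]
def proj(n,P):
    p,K,Rm,t=cam(n); return cv2.projectPoints(np.asarray(P,float).reshape(-1,1,3),Rm,t,K,np.array([p['k1'],0,0,0.]))[0].reshape(-1,2)
def cloud(n,depth):
    v,u=np.mgrid[:400,:640]; o,d=rays(n,np.c_[u.ravel(),v.ravel()])
    return (o+d*depth.ravel()[:,None]).reshape(400,640,3)
def shot(n,f):
    im,d=snapshot(n); cv2.imwrite('pics/%s.png'%f,im[:,:,::-1]); np.save('pics/%s.npy'%f,d); return im,d
def rel(P,Rt):
    "shift & rotvec in present tool axes for target TCP P, rotation Rt"
    s=get_state(); R0=R.from_quat(s['eef_rot'])
    return np.round(R0.inv().apply(np.array(P)-s['tool_pos']),4),np.round((R0.inv()*Rt).as_rotvec(),4)
E
python3 - <<'E'
from h import *
for n in('side','top'):
    shot(n,n+'0'); o,d=rays(n,[[320,200]]); print(n,o,d, camera_params(n))
print(get_state(),grip_point_offset)
E
```

```text
pics
side [ 1.01918869 -0.13229561  1.13380476] [[-0.41952616  0.17216782 -0.89137103]] {'fx': 488.9147393917576, 'fy': 488.9147393917576, 'cx': 316.2687830389835, 'cy': 194.46804625696066, 'k1': 0.0071305780227027705, 'rvec': array([ 2.24435232,  1.53452072, -0.37637257]), 'tvec': array([-0.24733946, -0.35870623,  1.46694035])}
top [0.35480256 0.06271292 1.21948438] [[ 0.14227744  0.02377608 -0.98993552]] {'fx': 397.57797622002107, 'fy': 397.57797622002107, 'cx': 326.02148869125085, 'cy': 190.6669769955211, 'k1': -0.05435954944517179, 'rvec': array([ 2.10611533, -2.15434097,  0.16628928]), 'tvec': array([0.08479378, 0.54944662, 1.1436251 ])}
{'clock': 0.1, 'q': array([-1.10919707,  0.68984141, -0.19451579,  1.56618694,  0.1572906 ,
        0.90249768, -0.21513517]), 'qd': array([ 0.00306158, -0.00272356, -0.0003922 , -0.00291557,  0.00063829,
        0.00216807,  0.00012649]), 'joint_torque': array([-3.34401549e-03, -5.28503287e+01, -1.27127588e+00, -1.53837007e+01,
       -5.24863321e-02,  1.97201145e-03,  6.27379518e-05]), 'tool_pos': array([0.25911014, 0.5681716 , 0.2380409 ]), 'eef_rot': array([ 2.12259755e-01,  9.77212976e-01, -7.64653924e-04, -1.08787441e-04]), 'contact_force': array([0.40125021, 0.03085493, 0.04358587]), 'moment': array([ 0.01968741, -0.04050262,  0.00567243]), 'finger_force': 0.0, 'opening': 1.0021259702641327} 0.0187
```

View pics/side0.png

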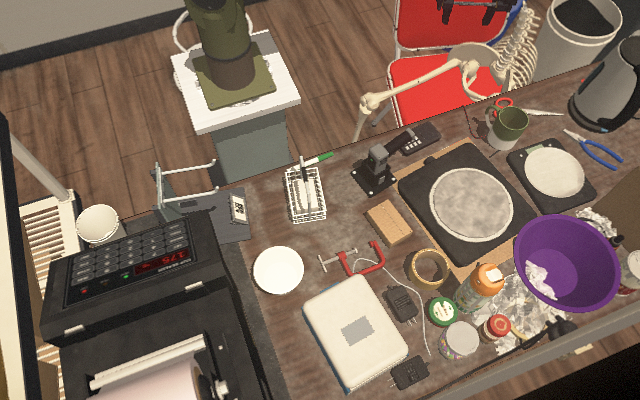

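View pics/top0.png

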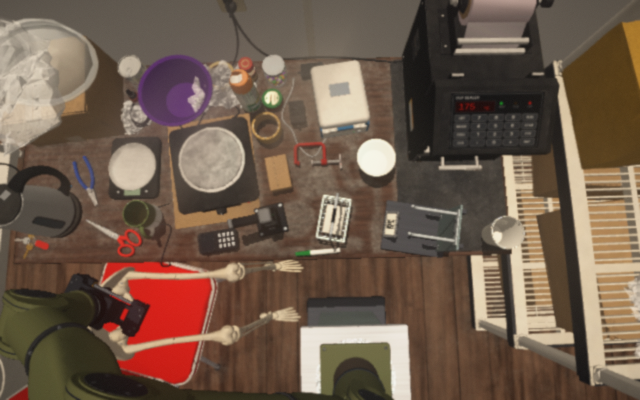

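```bash
python3 - <<'E'
from h import *
a=cv2.imread('pics/top0.png')[170:270,190:480]; b=cv2.imread('pics/side0.png')[110:260,140:430]
im=np.vstack([cv2.resize(a,None,fx=2.4,fy=2.4,interpolation=2),cv2.resize(b,None,fx=2.4,fy=2.4,interpolation=2)])
cv2.imwrite('pics/c1.png',im)
E
```

```text
(no output)
```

View pics/c1.png

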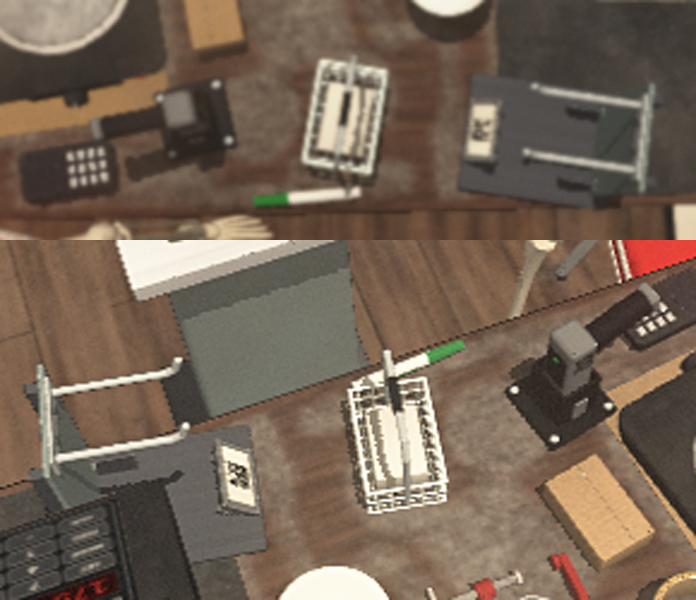

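```bash
cat > m1.py <<'E'
from h import *
C={}
for n in('top','side'):
    im=cv2.imread('pics/%s0.png'%n)[:,:,::-1].astype(int); P=cloud(n,np.load('pics/%s0.npy'%n)); C[n]=(im,P)
def near(n,uv,r):
    v,u=np.mgrid[:400,:640]; return (abs(u-uv[0])<r[0])&(abs(v-uv[1])<r[1])
boxes={'stand':{'top':((425,226),(50,34)),'side':((205,205),(60,60))},
'basket':{'top':((334,219),(22,28)),'side':((305,192),(24,40))},
'scan':{'top':((262,218),(40,22)),'side':((385,165),(50,40))}}
def sel(ob,n,zlo,zhi):
    im,P=C[n]; m=near(n,*boxes[ob][n])&(P[...,2]>zlo)&(P[...,2]<zhi); return P[m],im[m],np.argwhere(m)
if __name__=='__main__':
    np.set_printoptions(precision=4,suppress=True)
    for ob in boxes:
        for n in('top','side'):
            Q,_,_=sel(ob,n,-.02,.3); h,e=np.histogram(Q[:,2],bins=np.arange(-.02,.26,.01)); print(ob,n,dict(zip(np.round(e,2).tolist(),h.tolist())))
    for ob,lo,hi in(('stand',.185,.204),('stand',.204,.23),('basket',.115,.145),('basket',.04,.056),('scan',.125,.15)):
        for n in('top','side'):
            Q,_,_=sel(ob,n,lo,hi)
            if len(Q)<5: print(ob,n,len(Q));continue
            r=cv2.minAreaRect((Q[:,:2]*1000).astype(np.float32)); print(ob,lo,n,len(Q),Q.mean(0),Q.min(0),Q.max(0),r)
E
python3 m1.py
```

```text
stand top {-0.02: 4, -0.01: 916, 0.0: 2706, 0.01: 1108, 0.02: 140, 0.03: 157, 0.04: 123, 0.05: 107, 0.06: 28, 0.07: 38, 0.08: 29, 0.09: 33, 0.1: 45, 0.11: 34, 0.12: 38, 0.13: 37, 0.14: 39, 0.15: 38, 0.16: 47, 0.17: 27, 0.18: 20, 0.19: 158, 0.2: 301, 0.21: 134, 0.22: 5, 0.23: 0, 0.24: 0, 0.25: 0}
stand side {-0.02: 0, -0.01: 1295, 0.0: 1947, 0.01: 978, 0.02: 167, 0.03: 169, 0.04: 129, 0.05: 103, 0.06: 74, 0.07: 68, 0.08: 29, 0.09: 24, 0.1: 35, 0.11: 28, 0.12: 39, 0.13: 53, 0.14: 59, 0.15: 65, 0.16: 66, 0.17: 46, 0.18: 46, 0.19: 250, 0.2: 372, 0.21: 176, 0.22: 8, 0.23: 0, 0.24: 0, 0.25: 0}
basket top {-0.02: 0, -0.01: 984, 0.0: 580, 0.01: 5, 0.02: 240, 0.03: 213, 0.04: 132, 0.05: 49, 0.06: 0, 0.07: 1, 0.08: 0, 0.09: 1, 0.1: 0, 0.11: 11, 0.12: 25, 0.13: 114, 0.14: 0, 0.15: 0, 0.16: 0, 0.17: 0, 0.18: 0, 0.19: 0, 0.2: 0, 0.21: 0, 0.22: 0, 0.23: 0, 0.24: 0, 0.25: 0}
basket side {-0.02: 0, -0.01: 1189, 0.0: 871, 0.01: 205, 0.02: 413, 0.03: 291, 0.04: 178, 0.05: 74, 0.06: 9, 0.07: 9, 0.08: 9, 0.09: 5, 0.1: 11, 0.11: 16, 0.12: 30, 0.13: 136, 0.14: 0, 0.15: 0, 0.16: 0, 0.17: 0, 0.18: 0, 0.19: 
[... 1880 characters left out ...]
015  0.0423] [0.5385 0.1047 0.0553] ((468.568603515625, 51.6015625), (84.5866928100586, 130.73826599121094), 78.8349380493164)
basket 0.04 side 250 [0.4743 0.0509 0.0484] [ 0.4008 -0.0002  0.0402] [0.5405 0.1044 0.0552] ((470.37353515625, 52.122188568115234), (84.87931823730469, 132.14500427246094), 79.0743408203125)
scan 0.125 top 375 [0.4645 0.2791 0.1317] [0.4387 0.2227 0.125 ] [0.4956 0.3461 0.1417] ((462.6719970703125, 284.4703369140625), (42.64340591430664, 122.06201934814453), 14.303698539733887)
scan 0.125 side 429 [0.4684 0.278  0.1318] [0.4419 0.2238 0.1251] [0.4989 0.3448 0.1425] ((465.26593017578125, 283.1287841796875), (41.51990509033203, 121.90750122070312), 14.542957305908203)
```

```bash
cat > m2.py <<'E'
from m1 import *
np.set_printoptions(precision=4,suppress=True)
def axfit(Q,ref):
    c=Q[:,:2].mean(0); d=np.linalg.svd(Q[:,:2]-c,full_matrices=False)[2][0]; d*=np.sign(d@ref); return c,np.degrees(np.arctan2(d[1],d[0]))
for n in('top','side'):
    print('==',n)
    Q,_,_=sel('basket',n,.126,.142); c,a=axfit(Q,[1,0]); 
    d=np.array([np.cos(np.radians(a)),np.sin(np.radians(a))]); s=(Q[:,:2]-c)@d; print('bar ang',a,'mid',c+d*(s.min()+s.max())/2,'len',np.ptp(s),'ztop',np.percentile(Q[:,2],80))
    # black sleeve
    Q,I,_=sel('basket',n,.12,.145); k=I.max(1)<70; print('sleeve',k.sum(),Q[k].mean(0),np.ptp((Q[k][:,:2]-c)@d) if k.any() else 0)
    # stand
    u=np.array([np.cos(np.radians(80)),np.sin(np.radians(80))]); v=np.array([u[1],-u[0]])
    Q,_,_=sel('stand',n,.188,.203); t=(Q[:,:2]-[.4325,-.215])@v; f=(Q[:,:2]-[.4325,-.215])@u
    for sg in(-1,1):
        k=(sg*t>20e-3)&(sg*t<50e-3)&(f>-.045); 
        if k.sum()>5: cc,aa=axfit(Q[k],u); print('prong',sg,k.sum(),cc,aa,'ends along u',f[k].min(),f[k].max(),'t',t[k].mean(),np.percentile(Q[k][:,2],80))
    Q,_,_=sel('stand',n,.204,.225); f=(Q[:,:2]-[.4325,-.215])@u; k=f<-.03; Q=Q[k&(Q[:,0]<.5)]; cc,aa=axfit(Q,v); t=(Q[:,:2]-cc)@v; print('panel top',k.sum(),cc+v*(t.max()+t.min())/2,aa,np.ptp(t),'f',f[k].min(),f[k].max())
    Q,_,_=sel('stand',n,-.01,.3); f=(Q[:,:2]-[.4325,-.215])@u;print('tips f max (z>.2)',f[(Q[:,2]>.205)&(f<.12)].max())
    # label
    Q,I,uv=sel('stand',n,.012,.06); k=(I.min(1)>120)&(((Q[:,:2]-[.4325,-.215])@u)>.02); q=Q[k]; r=cv2.minAreaRect((q[:,:2]*1000).astype(np.float32)); print('label',k.sum(),q.mean(0),q.min(0),q.max(0),r)
    # scanner
    Q,I,_=sel('scan',n,.131,.140); sd=np.array([np.cos(np.radians(104.4)),np.sin(np.radians(104.4))]); g=(Q[:,:2]-[.4725,.245])@sd; k=g<.022
    print('tail',k.sum(),cv2.minAreaRect((Q[k][:,:2]*1000).astype(np.float32)),np.median(Q[k][:,2]))
    Q,I,_=sel('scan',n,.1,.145); g=(Q[:,:2]-[.4725,.245])@sd; k=(g>.03); c,a=axfit(Q[k],sd); print('handle',c,a,'gmax',g.max())
    Q,I,_=sel('scan',n,.066,.075);  print('rim',len(Q),cv2.minAreaRect((Q[:,:2]*1000).astype(np.float32)) if len(Q)>5 else 0)
    Q,I,_=sel('scan',n,.005,.02);k=I.max(1)<80; Q=Q[k]; k=(abs(Q[:,0]-.4725)<.07)&(abs(Q[:,1]-.245)<.07)
    print('foot',k.sum(),cv2.minAreaRect((Q[k][:,:2]*1000).astype(np.float32)))
E
python3 m2.py
```

```text
== top
bar ang -11.033816182498345 mid [0.4695 0.0514] len 0.11282348411266055 ztop 0.13467757739666714
sleeve 13 [0.4675 0.0531 0.1349] 0.028716040433895397
prong -1 118 [ 0.3977 -0.2038] 80.39986055979591 ends along u -0.04498634860521827 0.06423947342714556 t -0.03623307951737084 0.20199118138475392
prong 1 121 [ 0.4667 -0.2154] 80.25394684366772 ends along u -0.04493917646393415 0.06239303429188821 t 0.033720543508197164 0.2019831198566564
panel top 200 [ 0.4216 -0.2628] -9.66422075558767 0.11591765053070109 f -0.054962177082543 -0.030001058290784925
tips f max (z>.2) 0.07847378065285034
label 177 [ 0.4489 -0.1171  0.0389] [ 0.4169 -0.1319  0.019 ] [ 0.4819 -0.0988  0.0592] ((449.45965576171875, -116.02760314941406), (26.52655601501465, 64.22557067871094), 79.26466369628906)
tail 134 ((473.1234436035156, 242.55604553222656), (37.70040512084961, 32.479949951171875), 12.226293563842773) 0.13369994607794922
handle [0.4571 0.3089] 102.57177016893849 gmax 0.10303522463409816
rim 58 ((472.8584899902344, 243.04750061035156), (55.35408020019531, 50.35028839111328), 12.36770248413086)
foo
[... 608 characters left out ...]
12037692431482266 f -0.054010897947940964 -0.043530786772043764
tips f max (z>.2) 0.0770519480537515
label 265 [ 0.4513 -0.1187  0.0383] [ 0.4117 -0.1406  0.0179] [ 0.4916 -0.098   0.0588] ((450.8804016113281, -118.2793960571289), (33.83622360229492, 78.10432434082031), 78.81935119628906)
tail 161 ((475.4993896484375, 243.2882537841797), (39.71660614013672, 33.410030364990234), 7.413611888885498) 0.13369801574582674
handle [0.4631 0.3099] 101.99258588951881 gmax 0.09971049484389695
rim 114 ((529.2304077148438, 281.775146484375), (203.09393310546875, 50.51375198364258), 42.84877395629883)
foot 438 ((474.7706298828125, 242.3938751220703), (92.1259765625, 90.95800018310547), 13.418784141540527)
```

```bash
cat >> h.py <<'E'
def Rdown(a):
    y=np.array([np.cos(np.radians(a)),np.sin(np.radians(a)),0]); z=np.array([0,0,-1.]); return R.from_matrix(np.c_[np.cross(y,z),y,z])
E
python3 - <<'E'
from h import *
print(rel([.470,.0515,.215],Rdown(79)))
# label measurement
for n,w in(('top',((392,222),(12,18))),('side',((239,208),(14,22)))):
    im=cv2.imread('pics/%s0.png'%n).astype(int); P=cloud(n,np.load('pics/%s0.npy'%n))
    m=np.zeros((400,640),np.uint8); (a,b),(c,d)=w; s=np.s_[b-d:b+d,a-c:a+c]; m[s]=(im[s].min(2)>125)*255
    cs,_=cv2.findContours(m,0,2); h=cv2.convexHull(max(cs,key=cv2.contourArea)); M=cv2.moments(h); uv=(M['m10']/M['m00'],M['m01']/M['m00'])
    print(n,uv,cv2.minAreaRect(h),onplane(n,[uv],.034)[0],P[round(uv[1]),round(uv[0])])
    k=np.zeros_like(m); cv2.fillConvexPoly(k,h,1); k=(k>0)&(im.max(2)<80); q=np.argwhere(k)[:,::-1]; print('code',len(q),q.mean(0),onplane(n,[q.mean(0)],.034)[0], (q.min(0)+q.max(0))/2)
E
```

```text
(array([-0.4062, -0.3826,  0.0237]), array([-1.500e-03, -1.000e-04, -2.358e-01]))
top (390.2200647249191, 223.6504854368932) ((390.1999816894531, 223.59999084472656), (10.18233871459961, 22.06173324584961), 8.130102157592773) [ 0.4490446  -0.11678098  0.034     ] [ 0.44772683 -0.1155162   0.0377097 ]<stdin>:9: RuntimeWarning: Mean of empty slice.
  ret = um.true_divide(
Traceback (most recent call last):
ValueError: zero-size array to reduction operation minimum which has no identity
```

Units first: turns go in shares of 2 rad. So -0.236 rad / 2 = -0.118.

Request:
{"name": "run_rows", "arguments": {
  "moves": [
    [[0.6,-0.035,-0.033,0,0,0,-0.015],[0.6,-0.07,-0.066,0,0,0,-0.03],[0.6,-0.105,-0.099,0,0,0,-0.045],[0.6,-0.14,-0.132,0,0,0,-0.06],[0.6,-0.175,-0.165,0,0,0,-0.075],[0.6,-0.21,-0.198,0,0,0,-0.09],[0.6,-0.245,-0.231,0,0,0,-0.105],[0.6,-0.28,-0.264,0,0,0,-0.118],[0.6,-0.315,-0.297,0,0,0,-0.118],[0.6,-0.35,-0.33,0,0,0,-0.118]]
  ],
  "clamp_n": 40
}}

```text
clock: 1.1
tool_pos: [0.4412, 0.1213, 0.2386]
eef_rot: [0.096, 0.995, -0.0, -0.0]
contact_force: [-0.2, -0.6, -0.1]
opening: 0.599
finger_force: 0.0
```

```bash
python3 - <<'E'
from h import *
print(rel([.470,.0515,.175],Rdown(79)))
E
```

```text
(array([-0.0416, -0.063 ,  0.0636]), array([-0.    , -0.0002,  0.0005]))
```

Request:
{"name": "run_rows", "arguments": {
  "moves": [
    [[0.6,-0.02,-0.03,0.02,0,0,0],[0.6,-0.042,-0.063,0.04,0,0,0],[0.6,-0.042,-0.063,0.062,0,0,0],[0.6,-0.042,-0.063,0.062,0,0,0],[0.6,-0.042,-0.063,0.062,0,0,0]]
  ]
}}

```text
clock: 1.6
tool_pos: [0.4697, 0.0542, 0.1768]
eef_rot: [0.095, 0.995, 0.0, -0.001]
contact_force: [0.1, -0.3, -0.3]
opening: 0.599
finger_force: 0.0
```

```bash
python3 - <<'E'
from h import *
print(rel([.470,.0515,.111],Rdown(79)))
a,_=shot('top','t1'); b,_=shot('side','s1')
im=np.vstack([cv2.resize(x[:,:,::-1],None,fx=3,fy=3) for x in(a[160:260,250:450],b[110:210,210:410])]); cv2.imwrite('pics/c2.png',im)
E
```

```text
(array([-0.0009, -0.0026,  0.0658]), array([ 0.0003, -0.0011,  0.0015]))
```

View pics/c2.png

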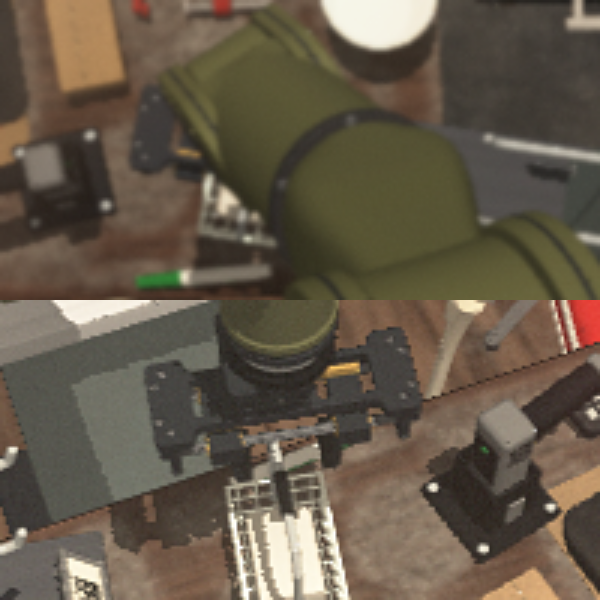

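Request:
{"name": "run_rows", "arguments": {
  "moves": [
    [[0.6,-0.001,-0.002,0.03,0,0,0],[0.6,-0.001,-0.002,0.055,0,0,0],[0.6,-0.001,-0.002,0.065,0,0,0],[0.6,-0.001,-0.002,0.065,0,0,0],[0.0,-0.001,-0.002,0.065,0,0,0],[0.0,-0.001,-0.002,0.065,0,0,0],[0.0,-0.001,-0.002,0.065,0,0,0],[0.0,-0.001,-0.002,0.065,0,0,0],[0.0,-0.001,-0.002,0.065,0,0,0],[0.0,-0.001,-0.002,0.065,0,0,0]]
  ],
  "clamp_n": 40
}}

```text
clock: 2.7
tool_pos: [0.4709, 0.0516, 0.1119]
eef_rot: [0.096, 0.995, 0.0, 0.0]
contact_force: [0.6, 0.7, 1.9]
opening: 0.104
finger_force: 39.5
```

Request:
{"name": "run_rows", "arguments": {
  "moves": [
    [[0.0,0,0,-0.005,0,0,0],[0.0,0,0,-0.015,0,0,0],[0.0,0,0,-0.03,0,0,0],[0.0,0,0,-0.05,0,0,0],[0.0,0,0,-0.07,0,0,0],[0.0,0,0,-0.09,0,0,0],[0.0,0,0,-0.11,0,0,0],[0.0,0,0,-0.125,0,0,0],[0.0,0,0,-0.13,0,0,0],[0.0,0,0,-0.13,0,0,0]]
  ]
}}

```text
clock: 3.7
tool_pos: [0.4707, 0.0511, 0.2424]
eef_rot: [0.096, 0.995, 0.0, 0.001]
contact_force: [1.2, 0.4, -2.0]
opening: 0.108
finger_force: 39.9
```

```bash
python3 - <<'E'
from h import *
print(rel([.4385,-.186,.241],Rdown(80)))
E
```

```text
(array([-0.0136, -0.2389,  0.0013]), array([ 0.0003,  0.0012, -0.0175]))
```

To row units: -0.017 rad / 2 = -0.0085.

Request:
{"name": "run_rows", "arguments": {
  "moves": [
    [[0.0,0,-0.003,0,0,0,0],[0.0,-0.001,-0.009,0,0,0,-0.0015],[0.0,-0.002,-0.018,0,0,0,-0.003],[0.0,-0.003,-0.03,0,0,0,-0.005],[0.0,-0.003,-0.043,0,0,0,-0.007],[0.0,-0.004,-0.057,0,0,0,-0.0085],[0.0,-0.005,-0.071,0,0,0,-0.0085],[0.0,-0.005,-0.085,0,0,0,-0.0085],[0.0,-0.006,-0.099,0,0,0,-0.0085],[0.0,-0.007,-0.113,0,0,0,-0.0085]]
  ]
}}

```text
clock: 4.7
tool_pos: [0.4553, -0.0628, 0.2416]
eef_rot: [0.088, 0.996, -0.0, -0.0]
contact_force: [0.4, 0.5, -2.9]
opening: 0.105
finger_force: 39.9
```

Request:
{"name": "run_rows", "arguments": {
  "moves": [
    [[0.0,-0.001,-0.014,0,0,0,0],[0.0,-0.001,-0.028,0,0,0,0],[0.0,-0.002,-0.042,0,0,0,0],[0.0,-0.003,-0.056,0,0,0,0],[0.0,-0.004,-0.07,0,0,0,0],[0.0,-0.005,-0.083,0,0,0,0],[0.0,-0.005,-0.094,0,0,0,0],[0.0,-0.006,-0.103,0,0,0,0],[0.0,-0.006,-0.11,0,0,0,0],[0.0,-0.006,-0.115,0,0,0,0]]
  ]
}}

```text
clock: 5.7
tool_pos: [0.4418, -0.1758, 0.2417]
eef_rot: [0.087, 0.996, 0.0, -0.0]
contact_force: [-0.1, -0.4, -2.3]
opening: 0.107
finger_force: 39.9
```

Request:
{"name": "run_rows", "arguments": {
  "moves": [
    [[0.0,-0.001,-0.005,0,0,0,0],[0.0,-0.001,-0.009,0,0,0,0],[0.0,-0.001,-0.011,0,0,0,0],[0.0,-0.001,-0.011,0,0,0,0],[0.0,-0.001,-0.011,0,0,0,0]]
  ]
}}

```text
clock: 6.2
tool_pos: [0.441, -0.186, 0.2417]
eef_rot: [0.087, 0.996, 0.0, 0.0]
contact_force: [0.3, 1.1, -2.8]
opening: 0.104
finger_force: 39.9
```

```bash
python3 - <<'E'
from h import *
print(rel([.4385,-.186,.186],Rdown(80)))
a,_=shot('top','t2'); b,_=shot('side','s2')
im=np.vstack([cv2.resize(x[:,:,::-1],None,fx=3,fy=3) for x in(a[170:270,340:540],b[110:210,110:310])]); cv2.imwrite('pics/c3.png',im)
E
```

```text
(array([ 0.0025, -0.0004,  0.0557]), array([0.0003, 0.    , 0.0002]))
```

View pics/c3.png

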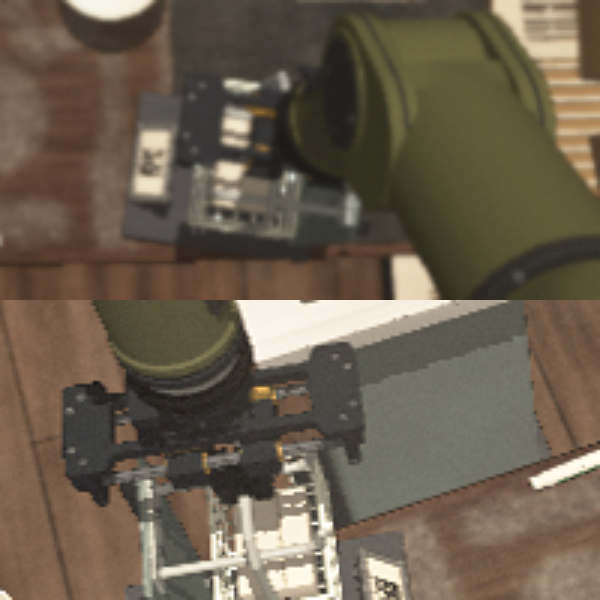

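Request:
{"name": "run_rows", "arguments": {
  "moves": [
    [[0.0,0.001,0,0.008,0,0,0],[0.0,0.0025,0,0.018,0,0,0],[0.0,0.0025,0,0.028,0,0,0],[0.0,0.0025,0,0.038,0,0,0],[0.0,0.0025,0,0.045,0,0,0],[0.0,0.0025,0,0.05,0,0,0],[0.0,0.0025,0,0.053,0,0,0],[0.0,0.0025,0,0.055,0,0,0],[0.0,0.0025,0,0.055,0,0,0],[0.0,0.0025,0,0.055,0,0,0]]
  ]
}}

```text
clock: 7.3
tool_pos: [0.4385, -0.1858, 0.1881]
eef_rot: [0.087, 0.996, -0.0, 0.0]
contact_force: [-4.2, 1.7, 11.8]
opening: 0.105
finger_force: 38.3
```

Request:
{"name": "run_rows", "arguments": {
  "moves": [
    [[0.0,0,0,-0.001,0,0,0],[0.0,0,0,-0.001,0,0,0],[0.2,0,0,-0.001,0,0,0],[0.2,0,0,-0.001,0,0,0],[0.4,0,0,-0.001,0,0,0],[0.4,0,0,-0.001,0,0,0],[0.4,0,0,-0.001,0,0,0],[0.4,0,0,-0.001,0,0,0]]
  ]
}}

```text
clock: 8.1
tool_pos: [0.4386, -0.1859, 0.1876]
eef_rot: [0.087, 0.996, 0.0, -0.0]
contact_force: [-0.4, 0.3, 0.4]
opening: 0.402
finger_force: 0.0
```

```bash
python3 - <<'E'
from h import *
a,_=shot('top','t3'); b,_=shot('side','s3')
im=np.vstack([cv2.resize(x[:,:,::-1],None,fx=3,fy=3) for x in(a[170:270,340:540],b[110:210,110:310])]); cv2.imwrite('pics/c4.png',im)
E
```

```text
(no output)
```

View pics/c4.png

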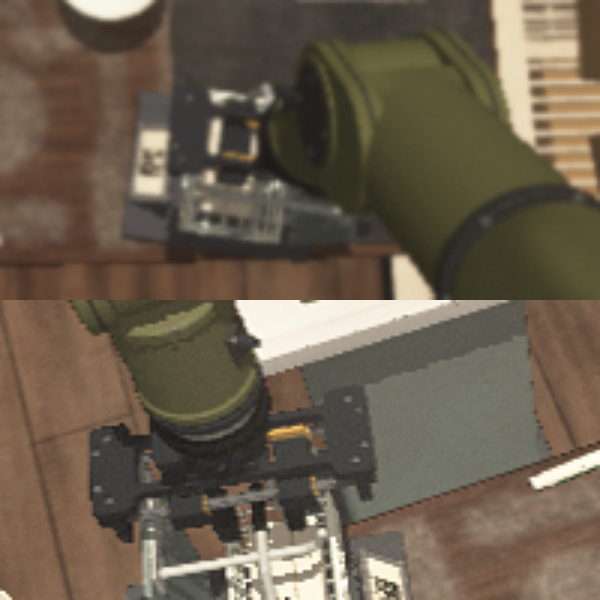

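Request:
{"name": "run_rows", "arguments": {
  "moves": [
    [[0.4,0,0,-0.01,0,0,0],[0.4,0,0,-0.03,0,0,0],[0.4,0,0,-0.06,0,0,0],[0.4,0,0,-0.09,0,0,0],[0.4,0,0,-0.1,0,0,0],[0.4,0,0,-0.1,0,0,0]]
  ]
}}

```text
clock: 8.8
tool_pos: [0.4393, -0.1862, 0.2892]
eef_rot: [0.087, 0.996, -0.0, 0.002]
contact_force: [-0.1, 0.4, -0.4]
opening: 0.399
finger_force: 0.0
```

```bash
python3 - <<'E'
from h import *
print(rel([.474,.243,.235],Rdown(12.5)),get_state()['q'])
E
```

```text
(array([0.0408, 0.4287, 0.0538]), array([0.0015, 0.0035, 1.1774])) [ 0.58521862  0.4452384  -0.41682252  1.92557263  0.24252005  0.81578593
  1.43335814]
```

To row units: 1.177 rad / 2 = 0.5885.

Request:
{"name": "run_rows", "arguments": {
  "moves": [
    [[0.4,0.004,0.03,0,0,0,0.05],[0.6,0.008,0.07,0,0,0,0.1],[0.8,0.012,0.11,0,0,0,0.16],[1.0,0.016,0.15,0.01,0,0,0.22],[1.0,0.02,0.19,0.01,0,0,0.28],[1.0,0.024,0.23,0.02,0,0,0.34],[1.0,0.028,0.27,0.03,0,0,0.4],[1.0,0.032,0.31,0.04,0,0,0.46],[1.0,0.036,0.35,0.05,0,0,0.52],[1.0,0.041,0.39,0.054,0,0,0.5885]]
  ]
}}

```text
clock: 9.8
tool_pos: [0.4646, 0.2061, 0.2314]
eef_rot: [0.628, 0.779, -0.002, -0.001]
contact_force: [0.8, 0.2, 0.7]
opening: 0.999
finger_force: 0.0
```

```bash
python3 - <<'E'
from h import *
print(rel([.474,.243,.175],Rdown(12.5)),get_state()['q'])
E
```

```text
(array([0.0342, 0.0172, 0.0563]), array([-0.004 ,  0.0018, -0.0043])) [-0.47631327  0.54777733 -0.05059711  1.92220095  0.042858    0.67697492
 -0.33921374]
```

To row units: -0.004 rad / 2 = -0.002.

Request:
{"name": "run_rows", "arguments": {
  "moves": [
    [[1.0,0.017,0.009,0.02,0,0,-0.002],[1.0,0.034,0.017,0.04,0,0,-0.002],[1.0,0.034,0.017,0.056,0,0,-0.002],[1.0,0.034,0.017,0.056,0,0,-0.002],[1.0,0.034,0.017,0.056,0,0,-0.002]]
  ]
}}

```text
clock: 10.3
tool_pos: [0.4745, 0.2413, 0.177]
eef_rot: [0.624, 0.781, -0.001, -0.0]
contact_force: [0.6, -0.7, 0.1]
opening: 0.996
finger_force: 0.0
```

```bash
python3 - <<'E'
from h import *
print(rel([.474,.243,.1],Rdown(12.5)))
a,_=shot('top','t4'); b,_=shot('side','s4')
im=np.vstack([cv2.resize(x[:,:,::-1],None,fx=2.7,fy=2.7) for x in(a[160:260,190:480],b[80:200,140:430])]); cv2.imwrite('pics/c5.png',im)
E
```

```text
(array([0.0019, 0.0001, 0.077 ]), array([-0.0023,  0.0014,  0.0043]))
```

View pics/c5.png

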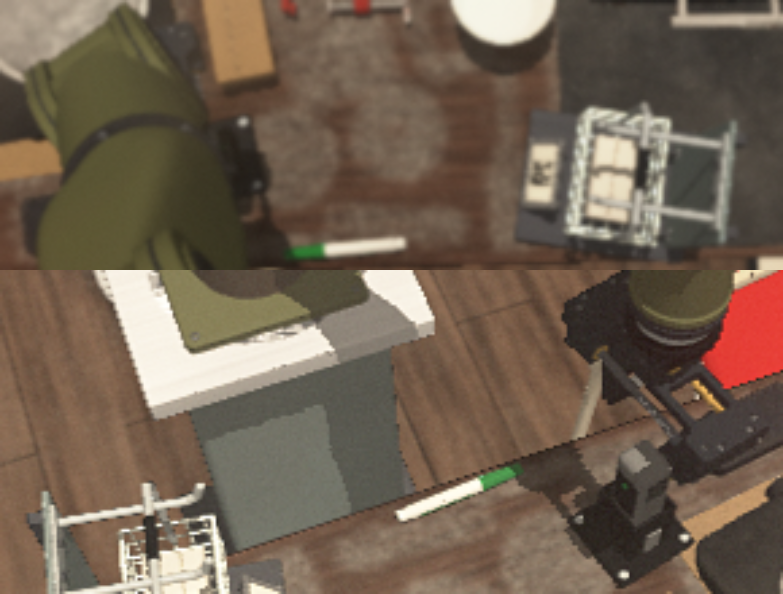

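To row units: 0.004 rad / 2 = 0.002.

Request:
{"name": "run_rows", "arguments": {
  "moves": [
    [[1.0,0.002,0,0.03,-0.001,0.0005,0.002],[1.0,0.002,0,0.055,-0.001,0.0005,0.002],[1.0,0.002,0,0.07,-0.001,0.0005,0.002],[1.0,0.002,0,0.08,-0.001,0.0005,0.002],[1.0,0.002,0,0.08,-0.001,0.0005,0.002],[0.6,0.002,0,0.08,-0.001,0.0005,0.002],[0.5,0.002,0,0.08,-0.001,0.0005,0.002],[0.4,0.002,0,0.08,-0.001,0.0005,0.002],[0.4,0.002,0,0.08,-0.001,0.0005,0.002],[0.4,0.002,0,0.08,-0.001,0.0005,0.002]]
  ],
  "clamp_n": 10
}}

```text
clock: 11.4
tool_pos: [0.4749, 0.2442, 0.098]
eef_rot: [0.626, 0.78, 0.001, 0.0]
contact_force: [0.5, 0.3, -0.6]
opening: 0.57
finger_force: 0.0
```

Request:
{"name": "run_rows", "arguments": {
  "moves": [
    [[0.3,0,0,0,0,0,0],[0.3,0,0,0,0,0,0],[0.3,0,0,0,0,0,0]]
  ],
  "clamp_n": 15
}}

```text
clock: 11.7
tool_pos: [0.4746, 0.2441, 0.0978]
eef_rot: [0.626, 0.78, 0.001, 0.0]
contact_force: [0.2, -0.8, 1.3]
opening: 0.475
finger_force: 14.9
```

Request:
{"name": "run_rows", "arguments": {
  "moves": [
    [[0.0,0,0,0,0,0,0],[0.0,0,0,0,0,0,0],[0.0,0,0,0,0,0,0]]
  ],
  "clamp_n": 50
}}

```text
clock: 12.0
tool_pos: [0.4747, 0.2441, 0.0978]
eef_rot: [0.626, 0.78, 0.001, 0.0]
contact_force: [-1.4, 0.1, 2.4]
opening: 0.468
finger_force: 49.8
```

Request:
{"name": "run_rows", "arguments": {
  "moves": [
    [[0.0,0,0,-0.005,0,0,0],[0.0,0,0,-0.015,0,0,0],[0.0,0,0,-0.03,0,0,0],[0.0,0,0,-0.045,0,0,0],[0.0,0,0,-0.06,0,0,0],[0.0,0,0,-0.08,0,0,0],[0.0,0,0,-0.1,0,0,0],[0.0,0,0,-0.12,0,0,0],[0.0,0,0,-0.135,0,0,0],[0.0,0,0,-0.14,0,0,0]]
  ]
}}

```text
clock: 13.0
tool_pos: [0.4752, 0.2443, 0.2398]
eef_rot: [0.626, 0.78, 0.003, 0.001]
contact_force: [0.7, -0.1, -1.5]
opening: 0.47
finger_force: 49.8
```

```bash
python3 - <<'E'
from h import *
np.set_printoptions(precision=4,suppress=True)
print(get_state()['q'])
# label from t4/s4
for n,w in(('top',((391,224),(12,18))),('side',((239,208),(18,26)))):
    f={'top':'t4','side':'s4'}[n]
    im=cv2.imread('pics/%s.png'%f).astype(int); P=cloud(n,np.load('pics/%s.npy'%f))
    (a,b),(c,d)=w; s=np.s_[b-d:b+d,a-c:a+c]
    m=np.zeros((400,640),np.uint8); m[s]=(im[s].min(2)>110)*255; 
    Z=P[...,2]; m[(Z<.012)|(Z>.06)]=0
    m=cv2.morphologyEx(m,3,np.ones((3,3),np.uint8))
    cs,_=cv2.findContours(m,0,2); h=cv2.convexHull(max(cs,key=cv2.contourArea)); k=np.zeros_like(m); cv2.fillConvexPoly(k,h,1); q=P[k>0]
    c0=q.mean(0); nv=np.linalg.svd(q-c0,full_matrices=False)[2][2]; nv*=np.sign(nv[2]); e=abs((q-c0)@nv)<.003; q=q[e]; c0=q.mean(0); nv=np.linalg.svd(q-c0,full_matrices=False)[2][2]; nv*=np.sign(nv[2])
    ax=np.array([np.cos(np.radians(-10)),np.sin(np.radians(-10)),0]); up=np.cross(nv,ax)
    print(n,len(q),'mean',c0,'normal',nv,'tilt',np.degrees(np.arccos(nv[2])),'yaw',np.degrees(np.arctan2(nv[1],nv[0])),'ext',np.ptp(q@ax),np.ptp(q@up))
    dk=(k>0)&(im.max(2)<95); print('code',dk.sum(),P[dk].mean(0), 'px',np.argwhere(dk).mean(0))
E
```

```text
[-0.531   0.5633 -0.048   1.8482  0.0384  0.7253 -0.3812]
top 49 mean [ 0.4478 -0.1164  0.0374] normal [0.1637 0.8974 0.4096] tilt 65.81948988193868 yaw 79.66119656347708 ext 0.06618356659255903 0.012669993266450172
code 3 [ 0.4403 -0.1109  0.0332] px [226.6667 388.3333]
side 75 mean [ 0.4513 -0.1202  0.0385] normal [0.1183 0.9921 0.0425] tilt 87.56423652404021 yaw 83.19783517064258 ext 0.09573758672304622 0.038075808231761925
code 54 [ 0.4533 -0.1296  0.0232] px [213.0185 235.2963]
```

```bash
python3 - <<'E'
from h import *
out=[]
for n,f,(u0,v0) in(('top','t4',(372,205)),('side','s4',(220,188))):
    im=cv2.imread('pics/%s.png'%f)[v0:v0+40,u0:u0+40]; im=cv2.resize(im,None,fx=10,fy=10,interpolation=0)
    for i in range(0,40,5): cv2.putText(im,str(u0+i),(i*10,10),0,.35,(0,255,255)); cv2.putText(im,str(v0+i),(0,i*10+10),0,.35,(0,255,255)); cv2.line(im,(i*10,12),(i*10,20),(0,255,255)); cv2.line(im,(25,i*10),(33,i*10),(0,255,255))
    p=(proj(n,[[.4502,-.1145,.034]])[0]-[u0,v0]+.5)*10; cv2.drawMarker(im,tuple(int(x) for x in p),(0,0,255),0,20,1); out.append(im)
cv2.imwrite('pics/c6.png',np.hstack(out))
E
```

```text
(no output)
```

View pics/c6.png

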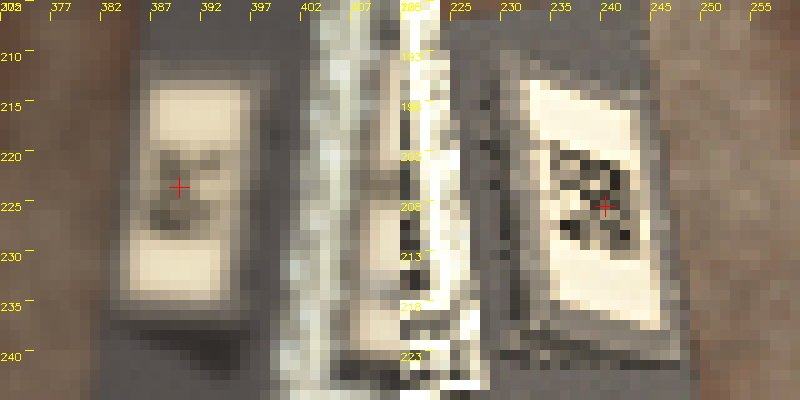

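```bash
python3 - <<'E'
from h import *
np.set_printoptions(precision=4,suppress=True)
for n,uv in(('top',(390.2,223.7)),('side',(238.9,207.9))): 
    print(n,onplane(n,[uv],.034),onplane(n,[uv],.037),onplane(n,[uv],.031))
o1,d1=rays('top',[(390.2,223.7)]);o2,d2=rays('side',[(238.9,207.9)]);d1=d1[0];d2=d2[0]
s=np.linalg.lstsq(np.c_[d1,-d2],o2-o1,rcond=None)[0]; print(o1+s[0]*d1,o2+s[1]*d2)
L=np.array([.4495,-.116,.034]); b=np.radians(80); f=np.array([np.cos(b),np.sin(b),0]); t=np.radians(50)
nrm=np.array([0,0,np.cos(t)])+f*np.sin(t)
# TCP is scanner z ~ .0978-.017=.0808 at grasp
yv=np.array([np.cos(np.radians(-10)),np.sin(np.radians(-10)),0]); z=-nrm; Rt=R.from_matrix(np.c_[np.cross(yv,z),yv,z]); print(Rt.as_matrix())
for dist in(.1,.2): print(L+nrm*(dist+.081),rel(L+nrm*(dist+.081),Rt))
E
```

```text
top [[ 0.4489 -0.1167  0.034 ]] [[ 0.4487 -0.1163  0.037 ]] [[ 0.4491 -0.1172  0.031 ]]
side [[ 0.4486 -0.1171  0.034 ]] [[ 0.4501 -0.1171  0.037 ]] [[ 0.447 -0.117  0.031]]
[ 0.4489 -0.1167  0.0343] [ 0.4488 -0.1171  0.0343]
[[ 0.1116  0.9848 -0.133 ]
 [ 0.633  -0.1736 -0.7544]
 [-0.766  -0.     -0.6428]]
[0.4736 0.0205 0.1503] (array([-0.2182, -0.0506,  0.0887]), array([ 0.1761, -0.8642,  0.366 ]))
[0.4869 0.096  0.2146] (array([-0.1474, -0.0209,  0.0247]), array([ 0.1761, -0.8642,  0.366 ]))
```

To row units: 0.07 rad / 2 = 0.035.

Request:
{"name": "run_rows", "arguments": {
  "moves": [
    [[0.0,-0.015,-0.002,0.002,0.009,-0.043,0.0185],[0.0,-0.03,-0.004,0.005,0.0175,-0.0865,0.0365],[0.0,-0.045,-0.006,0.007,0.0265,-0.1295,0.055],[0.0,-0.06,-0.008,0.01,0.035,-0.173,0.073],[0.0,-0.075,-0.01,0.012,0.044,-0.216,0.0915],[0.0,-0.09,-0.012,0.015,0.053,-0.2595,0.11],[0.0,-0.105,-0.014,0.017,0.0615,-0.3025,0.128],[0.0,-0.12,-0.017,0.02,0.0705,-0.3455,0.1465],[0.0,-0.135,-0.019,0.022,0.079,-0.389,0.1645],[0.0,-0.147,-0.021,0.025,0.088,-0.432,0.183]]
  ],
  "clamp_n": 55
}}

```text
clock: 14.0
tool_pos: [0.4859, 0.0959, 0.2122]
eef_rot: [0.694, 0.582, -0.326, 0.272]
contact_force: [0.3, -0.5, -2.7]
opening: 0.469
finger_force: 54.8
```

```bash
cat > tgt.py <<'E'
from h import *
import sys
np.set_printoptions(precision=4,suppress=True)
L=np.array([.4488,-.1169,.0343]); b=np.radians(80); f=np.array([np.cos(b),np.sin(b),0]); t=np.radians(50)
nrm=np.array([0,0,np.cos(t)])+f*np.sin(t)
yv=np.array([np.cos(np.radians(-10)),np.sin(np.radians(-10)),0]); z=-nrm; Rt=R.from_matrix(np.c_[np.cross(yv,z),yv,z])
if __name__=='__main__':
    dist=float(sys.argv[1]); print(rel(L+nrm*(dist+.081),Rt), get_state()['q'])
E
python3 tgt.py .14
```

```text
(array([-0.0023,  0.0005,  0.0588]), array([-0.0017,  0.0043,  0.001 ])) [-0.8648  0.9278  0.4117  1.6736  0.3378  1.2109 -0.9027]
```

Units first: turns go in shares of 2 rad. So 0.004 rad / 2 = 0.002.

Request:
{"name": "run_rows", "arguments": {
  "moves": [
    [[0.0,-0.001,0,0.015,-0.001,0.002,0],[0.0,-0.002,0,0.03,-0.001,0.002,0],[0.0,-0.002,0,0.045,-0.001,0.002,0],[0.0,-0.002,0,0.055,-0.001,0.002,0],[0.0,-0.002,0,0.059,-0.001,0.002,0],[0.0,-0.002,0,0.059,-0.001,0.002,0],[0.0,-0.002,0,0.059,-0.001,0.002,0]]
  ]
}}

```text
clock: 14.7
tool_pos: [0.4782, 0.0508, 0.1762]
eef_rot: [0.694, 0.584, -0.323, 0.271]
contact_force: [0.2, 0.1, -1.7]
opening: 0.475
finger_force: 54.8
```

```bash
python3 tgt.py .10
python3 - <<'E'
from tgt import *
out=[]
s=get_state(); Rn=R.from_quat(s['eef_rot']); T=s['tool_pos']
for n,(u0,v0) in(('top',(290,150)),('side',(190,110))):
    a,d=shot(n,n[0]+'5'); w=(130,100); im=cv2.resize(a[v0:v0+100,u0:u0+130,::-1],None,fx=4,fy=4,interpolation=2) if n=='x' else cv2.resize(a[v0:v0+100,u0:u0+100,::-1],None,fx=4,fy=4,interpolation=2)
    for P in(T+Rn.apply([0,0,.081]),T+Rn.apply([0,0,.03]),T+Rn.apply([0,0,.181])):
        p=(proj(n,[P])[0]-[u0,v0]+.5)*4; cv2.drawMarker(im,tuple(int(x) for x in p),(0,0,255),0,12,1)
    out.append(im)
cv2.imwrite('pics/c7.png',np.hstack(out))
E
```

```text
(array([-0.0008,  0.0001,  0.0406]), array([ 0.0013, -0.0031,  0.0022])) [-0.8225  0.9567  0.4176  1.7857  0.3727  1.0509 -0.9307]
```

View pics/c7.png

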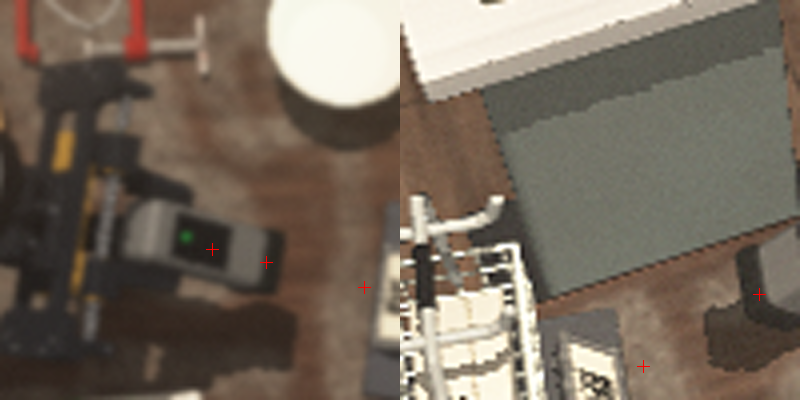

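```bash
python3 - <<'E'
from tgt import *
s=get_state(); Rn=R.from_quat(s['eef_rot']); T=s['tool_pos']
for n in('top','side'):
    im=cv2.imread('pics/%s5.png'%n[0]); P=cloud(n,np.load('pics/%s5.npy'%n[0])).reshape(-1,3); Q=Rn.inv().apply(P-T)
    k=(abs(Q[:,1])<.03)&(Q[:,2]>0.01)&(Q[:,2]<.1)&(abs(Q[:,0])<.03); q=Q[k]; print(n,k.sum(),'z max',np.sort(q[:,2])[-5:],'y pct',np.percentile(q[:,1],[1,99]))
    k2=(q[:,0]<-.012)&(q[:,2]<.062)&(q[:,2]>.015)&(abs(q[:,1])<.018); g=q[k2]
    if len(g)>10:
        A=np.c_[g[:,1:],np.ones(len(g))]; c=np.linalg.lstsq(A,g[:,0],rcond=None)[0]; print(' top face x =',c,'slopes deg',np.degrees(np.arctan(c[:2])),len(g))
    # side edges: y centre vs z
    for lo in(.015,.03,.045,.065):
        w=q[(q[:,2]>lo)&(q[:,2]<lo+.015)]; 
        if len(w)>5: print('  z',lo,'y range',w[:,1].min(),w[:,1].max(),'mid',(w[:,1].min()+w[:,1].max())/2,'x',np.percentile(w[:,0],[5,50]))
E
```

```text
top 339 z max [0.0799 0.0799 0.0803 0.081  0.081 ] y pct [-0.0225  0.0206]
 top face x = [-0.0038  0.0122 -0.0176] slopes deg [-0.2195  0.697 ] 173
  z 0.015 y range -0.020908083333091076 0.021108792170340094 mid 0.00010035441862450874 x [-0.0199 -0.017 ]
  z 0.03 y range -0.021057914032642136 0.020954973316396872 mid -5.1470358122631885e-05 x [-0.0189 -0.0162]
  z 0.045 y range -0.02124625534084054 0.020257249422687102 mid -0.0004945029590767182 x [-0.0195 -0.0166]
  z 0.065 y range -0.02283945847636553 0.020864090518341632 mid -0.0009876839790119493 x [-0.0198 -0.0174]
side 560 z max [0.0796 0.0797 0.0798 0.0804 0.081 ] y pct [-0.019   0.0236]
 top face x = [ 0.0058  0.0355 -0.018 ] slopes deg [0.3342 2.0338] 218
  z 0.015 y range -0.02029343922877272 0.023971707325681383 mid 0.0018391340484543318 x [-0.0193 -0.0159]
  z 0.03 y range -0.018023328305558705 0.02462153198135243 mid 0.0032991018378968617 x [-0.0184 -0.0153]
  z 0.045 y range -0.018085875172920853 0.023719500160368577 mid 0.0028168124937238623 x [-0.0182 -0.0148]
  z 0.065 y range -0.021315535488266972 0.02393912184333414 mid 0.0013117931775335837 x [-0.0196 -0.016 ]
```

```bash
cat > fin.py <<'E'
from tgt import *
Rf=Rt*R.from_rotvec([0,-.02,0]); N=L+.1*nrm
if __name__=='__main__':
    s=get_state(); print(rel(N-Rf.apply([.0016,0,.081]),Rf))
    Rn=R.from_quat(s['eef_rot']); a=Rn.apply([np.sin(.02),0,np.cos(.02)]); p=s['tool_pos']+Rn.apply([.0016,0,.081])
    d=((L-p)@nrm)/(a@nrm); print('nose dist',d,'aim err mm',1000*np.linalg.norm(p+a*d-L),'angle',np.degrees(np.arccos(-a@nrm)),'speed',np.abs(s['qd']).max(),s['clock'])
E
python3 fin.py
```

```text
(array([-0.0008,  0.0001,  0.0407]), array([ 0.0016, -0.0232,  0.0021]))
nose dist 0.14078312037767565 aim err mm 5.786458845296646 angle 1.3300639965249539 speed 0.0015752157650634501 14.8
```

To row units: -0.023 rad / 2 = -0.0115.

Request:
{"name": "run_rows", "arguments": {
  "moves": [
    [[0.0,0,0,0.01,0.0005,-0.003,0],[0.0,-0.001,0,0.02,0.0005,-0.006,0.0005],[0.0,-0.001,0,0.03,0.001,-0.009,0.001],[0.0,-0.001,0,0.037,0.001,-0.0115,0.001],[0.0,-0.001,0,0.0405,0.001,-0.0115,0.001],[0.0,-0.001,0,0.0405,0.001,-0.0115,0.001],[0.0,-0.001,0,0.0405,0.001,-0.0115,0.001],[0.0,-0.001,0,0.0405,0.001,-0.0115,0.001],[0.0,-0.001,0,0.0405,0.001,-0.0115,0.001],[0.0,-0.001,0,0.0405,0.001,-0.0115,0.001]]
  ]
}}

```text
clock: 15.8
tool_pos: [0.4725, 0.0192, 0.151]
eef_rot: [0.691, 0.58, -0.331, 0.277]
contact_force: [0.4, -0.0, -1.5]
opening: 0.474
finger_force: 54.8
```

```bash
python3 fin.py
python3 - <<'E'
from tgt import *
a,_=shot('top','t6'); b,_=shot('side','s6')
cv2.imwrite('pics/c8.png',np.hstack([cv2.resize(x[:,:,::-1],None,fx=3,fy=3,interpolation=2) for x in(a[160:270,290:420],b[110:220,170:300])]))
E
```

```text
(array([ 0.0006,  0.0003, -0.0002]), array([-0.0011,  0.0006,  0.0001]))
nose dist 0.0997814762401092 aim err mm 0.8986088005439968 angle 0.07156581818394155 speed 0.001443678642551838 15.8
```

View pics/c8.png

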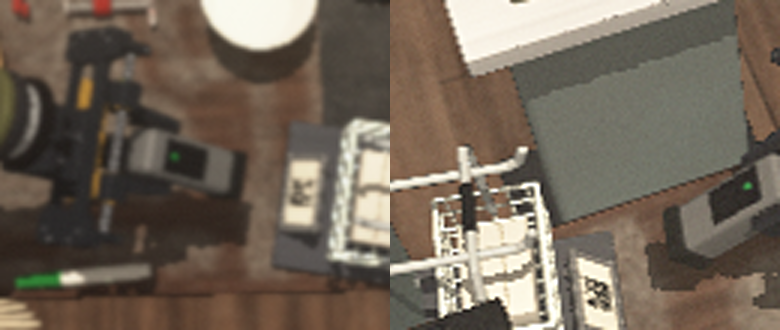

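The scanner is held in the air, pointing at the label from about 10 cm. The basket, with the carton in it, hangs over both prongs.

```bash
python3 -c "from plant import finish_job; print(finish_job())"
```

```text
the job is handed in; nothing more can be done
None
```

I handed the job in at about 16 s: the basket hangs over both prongs with its carton in it. The scanner is held still 10 cm from the label, aimed within about 1 mm of the label's middle and 0.1° of square by my own measurements.

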